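# Push-to-test on a timer relay under its latched cover

## Robot

A 6-joint arm with a two-finger parallel gripper is mounted at the origin on the work surface. World frame = base frame: x ahead of the robot, y to its left, z up, the work surface at z = 0. Lengths are in mm, angles in rad, forces in N, time in s.
With the tool pointing down it reaches from about 300 to 875 mm from the base axis. Payload 6.4 kg.
Tool frame: the origin (TCP) lies at the very end of the fingers, on their centre line; the grasp point (between the pads) lies 19 mm behind it (robot.tcp_to_grasp is the distance from the TCP to the grasp point, in mm); z points along the fingers, y is the line along which they close (so a half turn about z gives the same grasp; the last joint's range is limited). The gripper opens to 85 mm and grips with 20 to 120 N. Pads are 22 mm wide; open, the fingers measure 114 mm over their backs; the gripper's body (76 mm by 85 mm) begins 54 mm behind the grasp point. The pads swing forward as they close: fully open they stand 13 mm farther back than shut.
Start: joints at [-1.433, 0.181, 1.607, -0, 1.354, -0.206], TCP at [193.83, -541.36, 231.288] pointing down, gripper open.
Joint ranges: [-2.99, 2.99], [-0.89, 2.07], [0.3, 2.58], [-1.14, 4.28], [0, 2.63], [-3.12, 3.12]. Speed limits (rad/s): [2.57, 2.57, 3.01, 3.14, 3.14, 3.14].

## Interface

Orientations are given as a rotation vector (axis times angle).
In Python, from workcell import telemetry, eyes, sign_off, robot gives the robot as it stands.
- The arm moves only by the tool send_rows, never from a script. Its argument "plan" is text: rows parted by semicolons, each of 4 numbers parted by spaces: the shift along the tool's x, y, z in m, then the turn about the tool's z in degrees. A call has 1 to 20 rows; each row is the pose to reach, as a shift and turn from the pose commanded when the call began, along the tool's axes at that moment; what a row does not reach only later rows make up. A row lasts 1/12 s, in which the tool goes at most 41.7 mm and 7.16 degrees, less where a joint would pass 70% of its speed; a pose out of reach is approached as far as the arm can. A call with a gripper value outside its range is refused whole. "jaw" is the opening, from -1 (shut) to 1 (fully open), set as the call begins (left out, the last holds). The fingers move at their own pace and stop on an object; the grip force is fixed at half the most. Time passes only in rows, so rows that repeat a pose let the fingers close. It gives the time, the measured TCP pose, the force, the opening and the grip force at its end, in the units of the state.
- telemetry.observe(): the state, without advancing time (a new reading comes with each control period).
- eyes.read_camera(name): name is "scene" or "top" or "wrist"; returns a dict with "pixels" (480x640x3 uint8, blue, green, red), "K" (3x3 intrinsics, pixels), "world_to_cam" (4x4, takes a point from world to camera coordinates); the wrist camera has in their place "hand_eye" (4x4, takes a point from camera to tool coordinates, whose origin is the TCP and whose axes are the flange's). Camera axes: x right, y down, z forward; pixel columns grow to the right and rows downward; lengths in mm; the calibration is good to about 2 mm. The wrist camera is an equidistant fisheye: a pixel r from the principal point sees the ray r / f radians off the axis. A picture is of the moment at which its call begins: read the wrist's pose just before it. There is no depth.
- sign_off(): hands the job in; it is judged then, once.
The state is a dict: "t": time; "qpos": joint angles; "dq": joint speeds; "tau": joint torques, N m; "position": TCP position; "ee_rot": TCP orientation; "contact_force": force on the tool from outside, world axes, zero at the start; "wrist_torque": the same for the moment, N m; "grip_width": opening from 0.0 (shut) to 1.0 (fully open); "grasp_force": force on a finger pad.
Only numpy, scipy, OpenCV 4.12 (cv2) and the standard library are available. Lean on these libraries where they do the work, as an engineer would, in place of code of your own. Each camera call takes 0.05 s, during which the arm holds its last target. There are 200 camera calls.

## Task

In the relay test box, swing the catch clear of the clear cover and open the cover right up. Then press the round plunger of the timer relay fully down, without forcing it, hold it down for about a second and let it spring back. Leave the square plunger and the loose things on the bench alone, and leave the catch free and the cover standing open.

Things in the scene. Friction and masses are not known exactly. Their poses are not given: they have to be found in the camera images.
- testbox: Grey steel relay test box, open on top, 140 (x) x 200 (y) x 85 mm high, walls 3 mm, fixed to the bench. Origin: centre of its underside; +x points away from the robot (yaw up to 0.3 rad), +y to the robot's left, z up. Two relays stand inside under a clear hinged cover; the cover is held by a catch at the front.
- latch (a joint): Catch of the cover, rad. Flat steel bell-crank turning about an upright pin in front of the box: at 0 to 0.3 its nose lies over the cover's front edge and holds it down; grows to 1.6 as it turns clockwise seen from above, its knob moving towards the robot. Light friction (1 to 2 N at the knob), stays where left. The cover is free from about 1.0.
- latch_knob (a point): Point 12 mm below the top of the catch's upright round steel knob (14 mm diameter, 38 mm tall above the catch arm), a height at which to pinch it from above; it is 50 mm from the pin, which at 0 lies in the box's +y direction from it. About 126 mm above the bench.
- latch_hinge (a point): Point on the upright axis of the catch's pin, at the height of latch_knob.
- lid (a joint): Cover angle, rad: 0 shut, 1.57 upright, 1.9 fully back. Clear acrylic, 142 x 204 x 5 mm, 0.2 to 0.31 kg, hinged along the far (+x) rim of the box; its top is 90 mm above the bench when shut. Stiff hinge: stays at any angle where it is left (about 3 to 6 N at the handle to raise it).
- lid_bar (a point): Middle of the cover's handle: round steel bar 10 mm in diameter, 60 mm long, along the box's y, standing 33 mm (bar centre) above the cover's top near its front edge, on two legs at the ends. Moves with the cover.
- lid_hinge (a point): Point on the hinge axis of the cover (axis along the box's y, middle of the width), 87.5 mm above the bench. The bar is 113 mm in front of it and 35.5 mm above it when shut.
- timer: Timer relay fixed in the box (left or right place): cream block 44 x 44 x 42 mm, 52 mm black socket, black ROUND collar 34 mm across, its top 48 mm above the origin; from it rises a cream ROUND plunger, 24 mm across, on the z axis. Origin: centre of underside, 3 mm above the bench; z up. The released plunger's top is anywhere 59 to 71 mm above the origin (set by the time dialled), read by nothing.
- timer_plunger (a joint): How far the timer's round plunger is pushed down, m: 0 released, 0.008 fully down against a firm stop. Spring: 2 N to start, 6 N just before the stop; springs back when released. More than 40 N on it is forcing it.
- auxiliary: Auxiliary relay in the box's other place, like the timer but with a SQUARE collar (28 mm) and a cream SQUARE plunger 14 mm wide, also standing 59 to 71 mm above the origin when released. Origin: centre of its underside. Not to be pressed.
- auxiliary_plunger (a joint): How far the auxiliary relay's square plunger is pushed down, m: 0 released, 0.008 fully down.
- spare_relay: Bystander: loose cream relay 52 x 52 x 64 mm standing on the bench right of the box. Origin: centre of its underside.
- lug_a: Bystander: tin-plated ring lug, 20 mm eye plate, 42 mm long, 8 mm high, lying in front of the box. Origin: under the eye.
- lug_b: Bystander: the same kind of ring lug, lying right of the box. Origin: under the eye.
- clip: Bystander: blue plastic test clip body, 87 x 20 x 18 mm, lying left of the box. Origin: under its body.
- spanner: Bystander: steel spanner, 170 mm long, lying farther left of the box. Origin: underside.
- driver: Bystander: screwdriver, 180 mm long, lying farther right of the box. Origin: underside.

How it is judged:
By the outcome, as a careful person would: the job done as asked, in the order asked, and still so for the second after the job is handed in, with the robot touching nothing.
It also fails if it takes over 62 s, if anything falls off the work surface, if the arm or the gripper's body presses on something with over 40 N, if the wrist force passes 120 N, or if a joint passes its speed limit or range.

## Working session

There is one attempt and no reset: what is moved stays moved. The work goes in short steps, Python scripts to look and compute and a tool call to move; the robot and the scene stay as the last step left them, time stands still between calls to the robot, and variables do not carry over. Pictures are saved under pics/ and viewed, at most 10 in all, crops included, and the job is handed in when it is done.

Besides the shell and the picture viewer there is one more tool, called as a command line: name --argument value ..., lists and objects as JSON in quotes. send_rows: Moves the arm, as the interface text tells. Its arguments: {"type":"object","properties":{"plan":{"type":"string"},"jaw":{"type":"number"}},"required":["plan"]}

```bash
mkdir -p pics
cat > h.py <<'E'
import numpy as np, cv2
from scipy.spatial.transform import Rotation as R
from workcell import telemetry, eyes, sign_off, robot
def snap(n,f):
    s=telemetry.observe(); c=eyes.read_camera(n); cv2.imwrite('pics/'+f,c['pixels']); 
    np.savez('pics/'+f+'.npz',**{k:v for k,v in c.items() if k!='pixels'},pos=s['position'],rot=s['ee_rot']); return c
def ray(f,u,v):
    d=np.load('pics/'+f+'.npz'); K=d['K']; x=(u-K[0,2])/K[0,0]; y=(v-K[1,2])/K[1,1]
    if 'hand_eye' in d:
        r=np.hypot(x,y); q=np.array([x/r*np.sin(r),y/r*np.sin(r),np.cos(r)]); H=d['hand_eye']; A=R.from_rotvec(d['rot']).as_matrix()
        return A@H[:3,3]+d['pos'], A@H[:3,:3]@q
    M=np.linalg.inv(d['world_to_cam']); return M[:3,3], M[:3,:3]@np.array([x,y,1])
def atz(f,u,v,z):
    o,d=ray(f,u,v); return (o+d*(z-o[2])/d[2]).round(1)
E
python3 - <<'E'
from h import *
s=telemetry.observe(); print(s)
for n in ('scene','top'):
    c=snap(n,n+'1.png'); print(c['K'],np.linalg.inv(c['world_to_cam']).round(3))
E
```

```text
{'t': 0.0, 'qpos': array([-1.43325883e+00,  1.81536872e-01,  1.60801880e+00,  3.38780078e-05,
        1.35379244e+00, -2.06277444e-01]), 'dq': array([-0.00060219,  0.0016933 ,  0.00079548, -0.00100317, -0.0001756 ,
       -0.00127182]), 'tau': array([ 5.30362249e-04, -4.44876409e+01, -3.51330435e+01, -1.99428164e-04,
        9.20821389e-03,  1.30756419e-05]), 'position': array([ 193.78305312, -540.7747351 ,  230.38128086]), 'ee_rot': array([-3.09356093e+00, -5.37095926e-01, -1.46600069e-04]), 'contact_force': array([-0.06835201, -0.8470906 ,  0.229844  ]), 'wrist_torque': array([-0.00079041, -0.01662982,  0.00947465]), 'grasp_force': 0.0, 'grip_width': 1.001900730480758}
[[538.6250729    0.         319.30656288]
 [  0.         538.6250729  238.06899549]
 [  0.           0.           1.        ]] [[ 7.640000e-01  3.600000e-01 -5.350000e-01  1.093868e+03]
 [ 6.450000e-01 -4.220000e-01  6.380000e-01 -6.029390e+02]
 [ 4.000000e-03 -8.320000e-01 -5.540000e-01  6.381300e+02]
 [ 0.000000e+00  0.000000e+00  0.000000e+00  1.000000e+00]]
[[519.91331507   0.         317.03250361]
 [  0.         519.91331507 239.47596525]
 [  0.           0.           1.        ]] [[-1.000000e-03 -9.810000e-01  1.950000e-01  3.678070e+02]
 [-1.000000e+00  0.000000e+00 -5.000000e-03  5.027700e+01]
 [ 4.000000e-03 -1.950000e-01 -9.810000e-01  1.122297e+03]
 [ 0.000000e+00  0.000000e+00  0.000000e+00  1.000000e+00]]
```

View pics/scene1.png

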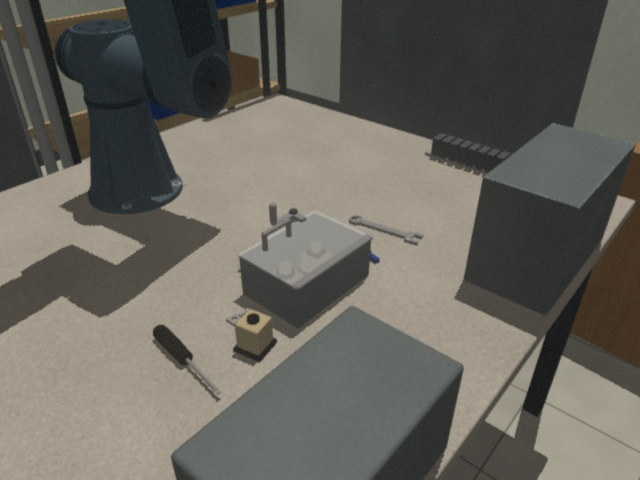

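View pics/top1.png

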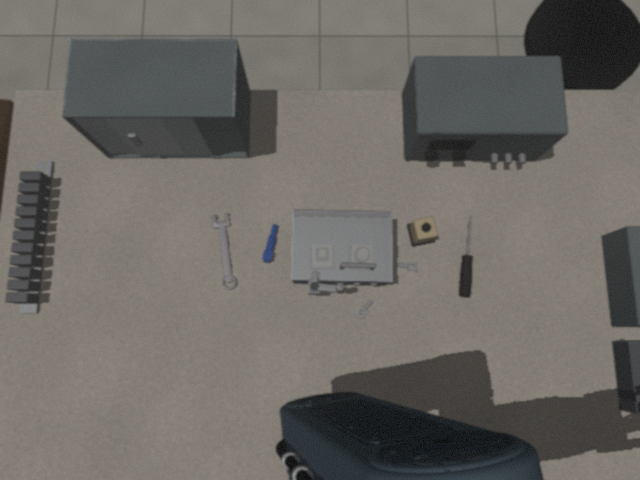

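Run:
```python
import cv2
a=cv2.imread('pics/top1.png')[200:300,280:407]; b=cv2.imread('pics/scene1.png')[195:305,235:380]
a=cv2.resize(a,(600,472),interpolation=3)
b=cv2.resize(b,(725,550),interpolation=3)
cv2.imwrite('pics/a.png',a);cv2.imwrite('pics/b.png',b)
```

```text
(no output)
```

View pics/a.png

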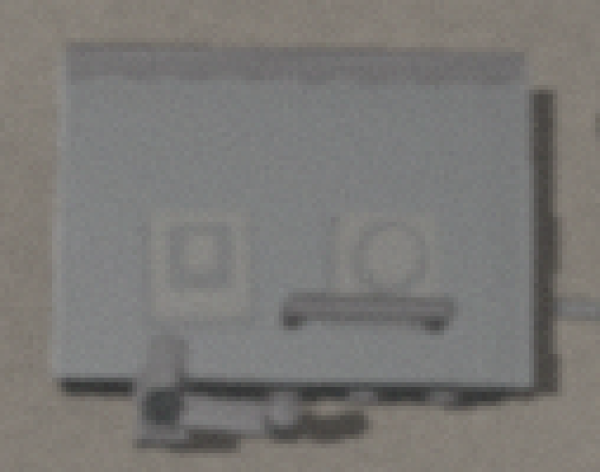

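View pics/b.png

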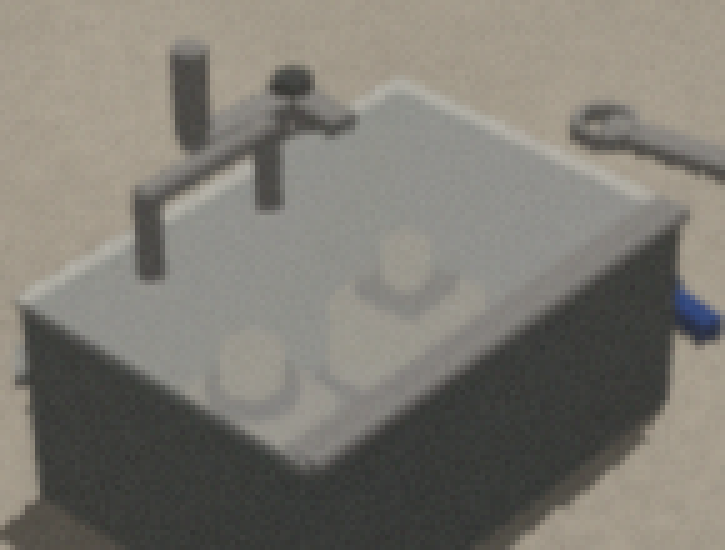

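Run:
```python
from h import *
T=lambda u,v:(280+u/4.724,200+v/4.72); S=lambda u,v:(235+u/5,195+v/5)
def tri(t,s):
    o1,d1=ray('top1.png',*T(*t)); o2,d2=ray('scene1.png',*S(*s)); d1/=np.linalg.norm(d1); d2/=np.linalg.norm(d2)
    k=np.linalg.lstsq(np.c_[d1,-d2],o2-o1,rcond=None)[0]; p,q=o1+k[0]*d1,o2+k[1]*d2
    return ((p+q)/2).round(1), np.linalg.norm(p-q).round(1)
print('knob',tri((284,400),(190,45)),atz('top1.png',*T(284,400),138),atz('scene1.png',*S(190,45),138))
print('bar',tri((368,300),(205,155)),atz('top1.png',*T(368,300),128),atz('scene1.png',*S(205,152),128))
print('pin',tri((162,405),(291,78)),)
print('timer',tri((388,257),(252,340)))
c=[atz('top1.png',*T(*p),z)  for p,z in [((67,80),90),((52,378),90),((532,385),90),((530,80),90)]]; print(c)
print('aux',tri((203,253),(405,240)))
```

```text
knob (array([475.1,   1.8, 139.5]), np.float64(0.6)) [475.4   2.  138. ] [473.    3.4 138. ]
bar (array([517.3, -34. , 126.2]), np.float64(1.6)) [517.6 -33.3 128. ] [517.4 -35.2 128. ]
pin (array([477.6,  51.5, 103.8]), np.float64(1.4))
timer (array([546.7, -46.7,  65.8]), np.float64(2.4))
[array([619.5,  92.1,  90. ]), array([490.1,  97.4,  90. ]), array([ 487. , -105.1,   90. ]), array([ 619.4, -108.2,   90. ])]
aux (array([548.7,  34.5,  67.8]), np.float64(3.7))
```

```bash
cat >> h.py <<'E'
def rows(p,yaw,targets):  # commanded start (mm, deg yaw of tool x), targets (x,y,z,yaw)
    a=np.radians(yaw); c,s=np.cos(a),np.sin(a)
    for x,y,z,w in targets:
        d=np.array([x,y,z])-p; print('%.3f %.3f %.3f %.1f;'%((c*d[0]+s*d[1])/1e3,(s*d[0]-c*d[1])/1e3,-d[2]/1e3,yaw-w),end=' ')
    print()
E
python3 - <<'E'
from h import *
print(eyes.read_camera('wrist')['hand_eye'].round(3))
p0=[193.83,-541.36,231.29]
rows(p0,19.7,[(475,2,190,90)])
pin=np.array([477.6,51.5])
arc=[]
for t in np.linspace(0.05,1.4,15):
    k=pin+50*np.array([-np.sin(t),-np.cos(t)]); arc.append((*k,108,90-np.degrees(t-.05)))
rows([475,2,108],90,arc)
E
```

```text
[[ 0.00000e+00 -9.49000e-01 -3.15000e-01  8.07450e+01]
 [ 1.00000e+00  0.00000e+00  1.00000e-03 -8.55000e-01]
 [-1.00000e-03 -3.15000e-01  9.49000e-01 -1.42829e+02]
 [ 0.00000e+00  0.00000e+00  0.00000e+00  1.00000e+00]]
0.448 -0.417 0.041 -70.3; 
-0.000 0.000 -0.000 0.0; 0.000 -0.005 -0.000 5.5; 0.001 -0.009 -0.000 11.0; 0.002 -0.014 -0.000 16.6; 0.004 -0.019 -0.000 22.1; 0.006 -0.023 -0.000 27.6; 0.009 -0.027 -0.000 33.1; 0.012 -0.031 -0.000 38.7; 0.015 -0.034 -0.000 44.2; 0.019 -0.037 -0.000 49.7; 0.023 -0.040 -0.000 55.2; 0.027 -0.042 -0.000 60.8; 0.032 -0.044 -0.000 66.3; 0.036 -0.046 -0.000 71.8; 0.041 -0.047 -0.000 77.3;
```

send_rows --plan "0.1 -0.1 0 -15; 0.448 -0.417 0.04 -70; 0.448 -0.417 0.04 -70; 0.448 -0.417 0.04 -70; 0.448 -0.417 0.04 -70; 0.448 -0.417 0.04 -70; 0.448 -0.417 0.04 -70; 0.448 -0.417 0.04 -70; 0.448 -0.417 0.04 -70; 0.448 -0.417 0.04 -70; 0.448 -0.417 0.04 -70; 0.448 -0.417 0.04 -70; 0.448 -0.417 0.04 -70; 0.448 -0.417 0.04 -70; 0.448 -0.417 0.04 -70; 0.448 -0.417 0.04 -70; 0.448 -0.417 0.04 -70; 0.448 -0.417 0.04 -70; 0.448 -0.417 0.04 -70; 0.448 -0.417 0.04 -70" --jaw -0.34

```text
t: 1.82
position: [474.8, 1.1, 191.4]
ee_rot: [2.229, 2.213, -0.0]
contact_force: [0.4, 0.4, 0.7]
grip_width: 0.331
grasp_force: 0.0
```

Run:
```python
from h import *
c=snap('wrist','w1.png'); print(c['K'][0])
```

```text
[371.64829954   0.         318.86904114]
```

View pics/w1.png

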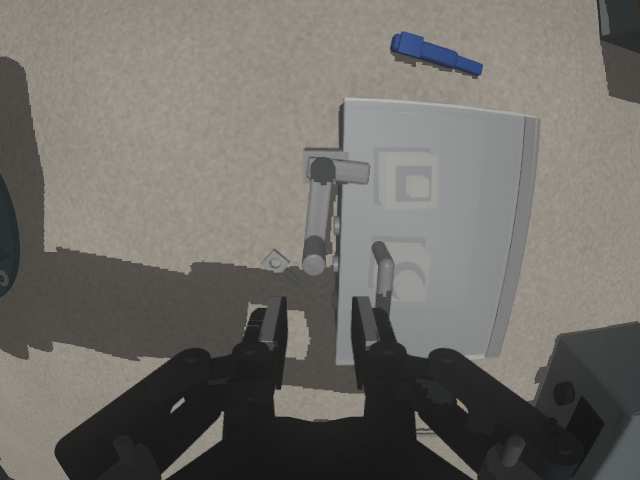

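Run:
```python
from h import *
print('knob',atz('w1.png',314,264,138),'pin',atz('w1.png',322,165,104), 'bar left end',atz('w1.png',379,248,128))
for z in (62,68,74): print(z,atz('w1.png',410,281,z))
for p in ((345,98),(338,363),(525,117),(488,355)): print(atz('w1.png',*p,90))
```

```text
knob [471.6   4.1 138. ] pin [476.7  56.1 104. ] bar left end [510.1   9.9 128. ]
62 [548.9 -42.4  62. ]
68 [547.2 -39.6  68. ]
74 [545.6 -36.9  74. ]
[491.9  98.7  90. ]
[ 489.2 -102.3   90. ]
[622.6  94.5  90. ]
[ 620.7 -103.4   90. ]
```

send_rows --plan "0.001 -0.001 0.03 0; 0.001 -0.001 0.06 0; 0.001 -0.001 0.075 0; 0.001 -0.001 0.085 0; 0.001 -0.001 0.085 0; 0.001 -0.001 0.085 0"

```text
t: 2.37
position: [474.2, 2.7, 106.6]
ee_rot: [-2.228, -2.214, 0.0]
contact_force: [0.6, -0.2, 0.2]
grip_width: 0.327
grasp_force: 0.0
```

Run:
```python
from h import *
pin=np.array([477.5,52.5]); arc=[]
for t in np.linspace(0.08,1.43,15):
    k=pin+50*np.array([-np.sin(t),-np.cos(t)]); arc.append((*k,106,90-np.degrees(t-.08)))
rows([474,3,106],90,arc)
```

```text
-0.000 -0.000 -0.000 0.0; 0.000 -0.005 -0.000 5.5; 0.001 -0.010 -0.000 11.0; 0.003 -0.015 -0.000 16.6; 0.005 -0.019 -0.000 22.1; 0.007 -0.023 -0.000 27.6; 0.010 -0.027 -0.000 33.1; 0.013 -0.031 -0.000 38.7; 0.017 -0.034 -0.000 44.2; 0.020 -0.037 -0.000 49.7; 0.024 -0.040 -0.000 55.2; 0.029 -0.042 -0.000 60.8; 0.033 -0.044 -0.000 66.3; 0.038 -0.045 -0.000 71.8; 0.042 -0.046 -0.000 77.3;
```

send_rows --plan "0 -0.005 0 5.5; 0.001 -0.01 0 11; 0.003 -0.015 0 16.5; 0.005 -0.019 0 22; 0.007 -0.023 0 27.5; 0.01 -0.027 0 33; 0.013 -0.031 0 38.5; 0.017 -0.034 0 44; 0.02 -0.037 0 49.5; 0.024 -0.04 0 55; 0.029 -0.042 0 61; 0.033 -0.044 0 66; 0.038 -0.045 0 72; 0.042 -0.046 0 77; 0.046 -0.0465 0 81; 0.046 -0.0465 0 81; 0.046 -0.0465 0 81"

```text
t: 3.78
position: [429.0, 49.3, 107.7]
ee_rot: [3.132, 0.242, 0.004]
contact_force: [0.3, 0.5, -0.0]
grip_width: 0.329
grasp_force: 0.0
```

send_rows --plan "0 0 -0.03 0; 0 0 -0.06 0; 0 0 -0.09 0; 0.015 0.02 -0.09 -7; 0.03 0.04 -0.09 -14; 0.05 0.06 -0.09 -21; 0.075 0.096 -0.09 -28; 0.075 0.096 -0.09 -81; 0.075 0.096 -0.09 -81; 0.075 0.096 -0.09 -81; 0.075 0.096 -0.09 -81; 0.075 0.096 -0.09 -81; 0.075 0.096 -0.09 -81; 0.075 0.096 -0.09 -81; 0.075 0.096 -0.09 -81; 0.075 0.096 -0.09 -81; 0.075 0.096 -0.09 -81; 0.075 0.096 -0.09 -81" --jaw -0.1

```text
t: 5.28
position: [516.6, -34.3, 196.6]
ee_rot: [2.228, 2.214, 0.0]
contact_force: [-0.5, -0.9, -0.6]
grip_width: 0.445
grasp_force: 0.0
```

Run:
```python
from h import *
snap('wrist','w2.png')
```

```text
(no output)
```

View pics/w2.png

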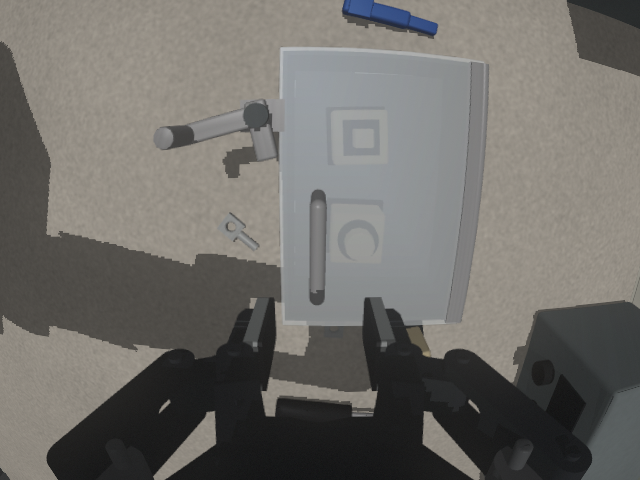

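Run:
```python
from h import *
print('bar',atz('w2.png',318,195,127),atz('w2.png',317.5,292,127))
for z in (62,68,74): print(z,atz('w2.png',361,239,z))
for p in ((282,48),(282,323),(472,62),(446,321)): print(atz('w2.png',*p,90))
```

```text
bar [516.    5.2 127. ] [515.3 -57.1 127. ]
62 [549.5 -43.   62. ]
68 [548.8 -41.   68. ]
74 [548.  -39.1  74. ]
[492.9  98.4  90. ]
[ 487.1 -102.3   90. ]
[623.   94.7  90. ]
[ 618.8 -104.    90. ]
```

send_rows --plan "0.004 0 0.03 0; 0.004 0 0.06 0; 0.004 0 0.08 0; 0.004 0 0.088 0; 0.004 0 0.088 0; 0.004 0 0.088 0"

```text
t: 5.83
position: [516.9, -30.2, 108.8]
ee_rot: [2.227, 2.215, 0.0]
contact_force: [0.5, 0.7, 0.5]
grip_width: 0.451
grasp_force: 0.0
```

send_rows --plan "0 0 0 0; 0 0 0 0; 0 0 0 0; 0 0 0 0; 0 0 0 0; 0 0 0 0; 0 0 0 0; 0 0 0 0" --jaw -1

```text
t: 6.5
position: [515.7, -30.4, 110.0]
ee_rot: [-2.227, -2.215, 0.003]
contact_force: [-8.9, -1.7, 10.2]
grip_width: 0.093
grasp_force: 58.7
```

Run:
```python
from h import *
out=[]
for t in np.linspace(0,1.4,25)[1:]:
    a=np.arctan2(35.5,-113)-t; r=np.hypot(113,35.5)
    out.append((516.5+113+r*np.cos(a),-30,108-35.5+r*np.sin(a),90))
rows([516.5,-30,108],90,out)
```

```text
0.000 0.002 -0.007 0.0; 0.000 0.005 -0.013 0.0; 0.000 0.008 -0.019 0.0; 0.000 0.011 -0.025 0.0; 0.000 0.015 -0.031 0.0; 0.000 0.019 -0.037 0.0; 0.000 0.023 -0.042 0.0; 0.000 0.028 -0.047 0.0; 0.000 0.033 -0.052 0.0; 0.000 0.038 -0.056 0.0; 0.000 0.044 -0.061 0.0; 0.000 0.049 -0.064 0.0; 0.000 0.055 -0.068 0.0; 0.000 0.062 -0.071 0.0; 0.000 0.068 -0.074 0.0; 0.000 0.074 -0.076 0.0; 0.000 0.081 -0.079 0.0; 0.000 0.088 -0.080 0.0; 0.000 0.094 -0.081 0.0; 0.000 0.101 -0.082 0.0; 0.000 0.108 -0.083 0.0; 0.000 0.115 -0.083 0.0; 0.000 0.122 -0.083 0.0; 0.000 0.129 -0.082 0.0;
```

send_rows --plan "0 0.002 -0.007 0; 0 0.005 -0.013 0; 0 0.008 -0.019 0; 0 0.011 -0.025 0; 0 0.015 -0.031 0; 0 0.019 -0.037 0; 0 0.019 -0.037 0"

```text
t: 7.08
position: [533.4, -30.7, 146.3]
ee_rot: [-2.225, -2.213, 0.008]
contact_force: [-13.6, -3.1, 8.5]
grip_width: 0.084
grasp_force: 59.1
```

send_rows --plan "0 0.004 -0.005 0; 0 0.009 -0.01 0; 0 0.014 -0.015 0; 0 0.019 -0.019 0; 0 0.025 -0.024 0; 0 0.03 -0.027 0; 0 0.036 -0.031 0; 0 0.043 -0.034 0; 0 0.043 -0.034 0"

```text
t: 7.83
position: [579.2, -31.6, 184.2]
ee_rot: [2.226, 2.213, -0.002]
contact_force: [-14.2, -1.7, 20.7]
grip_width: 0.085
grasp_force: 61.3
```

send_rows --plan "0 0.003 -0.007 0; 0 0.008 -0.008 0; 0 0.013 -0.009 0; 0 0.019 -0.011 0; 0 0.025 -0.012 0; 0 0.031 -0.013 0; 0 0.036 -0.014 0; 0 0.036 -0.014 0"

```text
t: 8.5
position: [615.2, -32.2, 195.6]
ee_rot: [2.226, 2.213, -0.002]
contact_force: [-3.8, -6.1, 4.7]
grip_width: 0.087
grasp_force: 61.6
```

send_rows --plan "0 0.006 -0.001 0; 0 0.012 -0.002 0; 0 0.018 -0.002 0; 0 0.024 -0.002 0; 0 0.03 -0.001 0; 0 0.036 0 0; 0 0.036 0 0"

```text
t: 9.08
position: [652.0, -32.8, 195.6]
ee_rot: [2.225, 2.212, -0.001]
contact_force: [-0.2, -7.5, 2.5]
grip_width: 0.086
grasp_force: 59.1
```

send_rows --plan "0 0.006 0.001 0; 0 0.012 0.002 0; 0 0.017 0.0035 0; 0 0.017 0.0035 0"

```text
t: 9.42
position: [668.5, -33.4, 191.6]
ee_rot: [2.226, 2.211, -0.002]
contact_force: [-0.7, -7.9, 1.4]
grip_width: 0.084
grasp_force: 59.1
```

send_rows --plan "0 0 0 0; 0 0 0 0; 0 0 0 0; 0 0 0 0" --jaw -0.55

```text
t: 9.75
position: [667.7, -30.4, 190.3]
ee_rot: [2.227, 2.216, 0.001]
contact_force: [0.6, -0.6, -0.2]
grip_width: 0.222
grasp_force: 0.0
```

send_rows --plan "0 0 -0.015 0; 0 0 -0.03 0; 0 0 -0.05 0; 0 0 -0.07 0; 0 0 -0.07 0"

```text
t: 10.17
position: [669.7, -30.9, 265.2]
ee_rot: [2.222, 2.212, 0.007]
contact_force: [0.9, -0.6, 1.5]
grip_width: 0.222
grasp_force: 0.0
```

send_rows --plan "0 -0.02 0 0; 0 -0.05 0 0; 0 -0.08 0 0; 0 -0.09 0 0; 0 -0.09 0.02 0; 0 -0.09 0.05 0; 0 -0.09 0.064 0; 0 -0.09 0.064 0; 0 -0.09 0.064 0" --jaw -1

```text
t: 10.92
position: [576.8, -30.0, 194.8]
ee_rot: [-2.226, -2.214, 0.002]
contact_force: [0.4, 0.3, 0.3]
grip_width: 0.002
grasp_force: 0.0
```

Run:
```python
from h import *
snap('scene','s2.png')
im=cv2.imread('pics/s2.png')[100:340,180:500]; cv2.imwrite('pics/s2c.png',cv2.resize(im,(800,600),interpolation=3))
```

```text
(no output)
```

View pics/s2c.png

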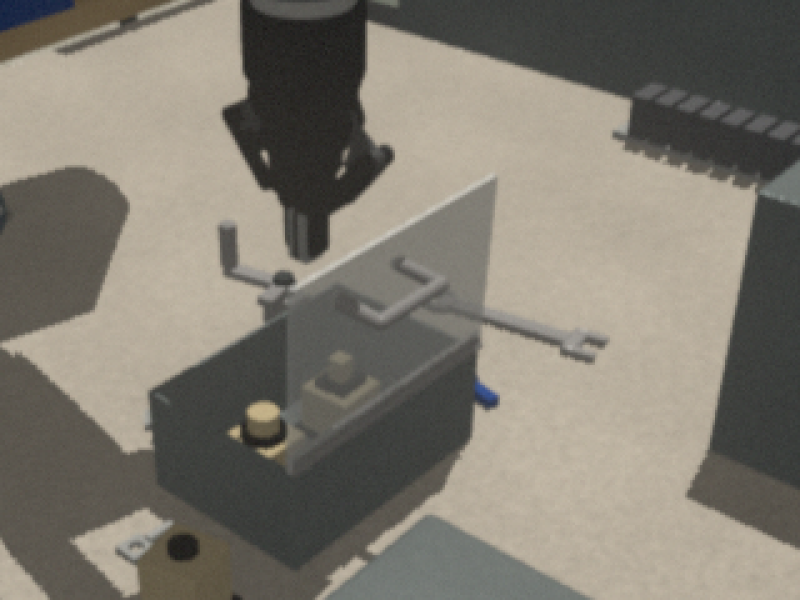

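send_rows --plan "0 0.015 0 0; 0 0.03 0 0; 0 0.036 0 0; 0 0.041 0 0; 0 0.046 0 0; 0 0.05 0 0; 0 0.054 0 0; 0 0.057 0 0; 0 0.057 0 0"

```text
t: 11.72
position: [634.7, -30.8, 195.5]
ee_rot: [-2.227, -2.215, 0.0]
contact_force: [-0.3, -0.8, 0.3]
grip_width: 0.003
grasp_force: 0.4
```

send_rows --plan "-0.003 -0.02 0 0; -0.008 -0.05 0 0; -0.013 -0.08 0 0; -0.013 -0.0865 0.02 0; -0.013 -0.0865 0.045 0; -0.013 -0.0865 0.045 0; -0.013 -0.0865 0.045 0"

```text
t: 12.3
position: [547.2, -42.9, 150.1]
ee_rot: [-2.226, -2.214, 0.001]
contact_force: [1.0, -0.1, 1.1]
grip_width: 0.002
grasp_force: 0.0
```

Run:
```python
from h import *
snap('wrist','w3.png'); snap('scene','s3.png'); snap('top','t3.png')
w=cv2.imread('pics/w3.png'); s=cv2.resize(cv2.imread('pics/s3.png')[180:300,230:390],(800,600),interpolation=3)[:, :]
cv2.imwrite('pics/m3.png',np.hstack([cv2.resize(w[130:430,170:470],(400,400)),cv2.resize(s,(400,300))[:300].copy() if 0 else cv2.copyMakeBorder(cv2.resize(s,(400,300)),0,100,0,0,0)]))
```

```text
(no output)
```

View pics/m3.png

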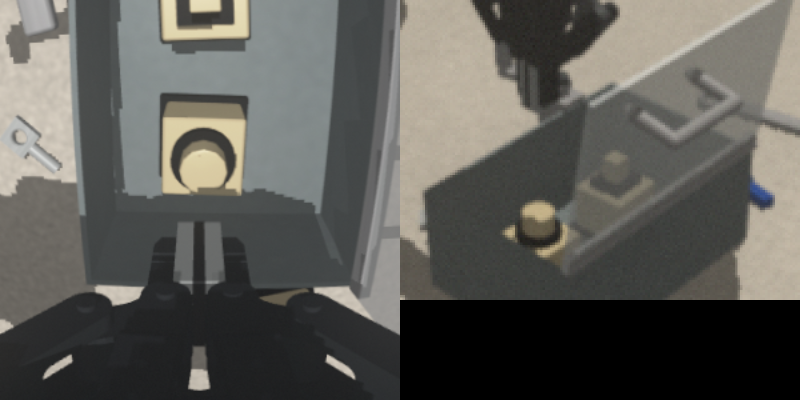

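Run:
```python
from h import *
for z in (62,66,70,74): print(z,atz('w3.png',323.8,257.5,z),atz('scene1.png',285.2,264,z),atz('top1.png',362.1,254.4,z))
```

```text
62 [549.9 -49.1  62. ] [545.7 -44.6  62. ] [546.6 -47.8  62. ]
66 [549.8 -47.6  66. ] [549.5 -48.4  66. ] [545.9 -47.5  66. ]
70 [549.8 -46.1  70. ] [553.3 -52.3  70. ] [545.3 -47.1  70. ]
74 [549.7 -44.6  74. ] [557.1 -56.2  74. ] [544.6 -46.7  74. ]
```

send_rows --plan "-0.0045 0.0005 0.02 0; -0.0045 0.0005 0.04 0; -0.0045 0.0005 0.06 0; -0.0045 0.0005 0.07 0; -0.0045 0.0005 0.073 0; -0.0045 0.0005 0.073 0; -0.0045 0.0005 0.073 0; -0.0045 0.0005 0.073 0"

```text
t: 13.12
position: [549.6, -48.0, 79.3]
ee_rot: [2.226, 2.214, 0.002]
contact_force: [-0.3, 0.6, -0.8]
grip_width: -0.001
grasp_force: 0.0
```

send_rows --plan "0 0 0.002 0; 0 0 0.004 0; 0 0 0.006 0; 0 0 0.008 0; 0 0 0.008 0; 0 0 0.008 0"

```text
t: 13.62
position: [548.2, -47.7, 69.6]
ee_rot: [-2.227, -2.215, 0.0]
contact_force: [0.1, -0.4, -1.5]
grip_width: 0.003
grasp_force: 0.0
```

send_rows --plan "0 0 0.001 0; 0 0 0.002 0; 0 0 0.003 0; 0 0 0.003 0; 0 0 0.003 0"

```text
t: 14.03
position: [548.3, -47.7, 66.7]
ee_rot: [-2.227, -2.215, 0.0]
contact_force: [1.0, 0.0, 0.0]
grip_width: 0.002
grasp_force: 0.0
```

send_rows --plan "0 0 0.001 0; 0 0 0.002 0; 0 0 0.002 0; 0 0 0.002 0"

```text
t: 14.37
position: [548.6, -47.8, 65.0]
ee_rot: [2.227, 2.215, 0.0]
contact_force: [-0.7, 0.9, 2.6]
grip_width: -0.001
grasp_force: 1.2
```

send_rows --plan "0 0 0.001 0; 0 0 0.002 0; 0 0 0.002 0; 0 0 0.002 0"

```text
t: 14.7
position: [548.6, -47.8, 62.9]
ee_rot: [2.227, 2.215, 0.0]
contact_force: [-0.6, 1.1, 3.3]
grip_width: -0.004
grasp_force: 1.7
```

send_rows --plan "0 0 0.001 0; 0 0 0.002 0; 0 0 0.003 0; 0 0 0.003 0"

```text
t: 15.03
position: [548.6, -47.8, 59.8]
ee_rot: [2.227, 2.215, 0.0]
contact_force: [-0.8, -0.2, 4.8]
grip_width: -0.001
grasp_force: 2.5
```

send_rows --plan "0 0 0.001 0; 0 0 0.001 0; 0 0 0.001 0"

```text
t: 15.28
position: [548.6, -47.8, 59.0]
ee_rot: [2.227, 2.215, 0.0]
contact_force: [-1.0, 0.8, 5.3]
grip_width: -0.001
grasp_force: 2.7
```

send_rows --plan "0 0 0.001 0; 0 0 0.001 0; 0 0 0.001 0"

```text
t: 15.53
position: [548.6, -47.8, 58.1]
ee_rot: [2.227, 2.215, 0.0]
contact_force: [-0.6, -0.5, 6.8]
grip_width: 0.0
grasp_force: 2.9
```

send_rows --plan "0 0 0.001 0; 0 0 0.001 0; 0 0 0.001 0"

```text
t: 15.78
position: [548.9, -47.9, 58.0]
ee_rot: [2.227, 2.215, 0.001]
contact_force: [-3.5, 0.9, 12.3]
grip_width: 0.001
grasp_force: 6.3
```

send_rows --plan "0 0 0.001 0; 0 0 0.001 0; 0 0 0.001 0"

```text
t: 16.03
position: [549.2, -47.9, 57.8]
ee_rot: [2.226, 2.215, 0.001]
contact_force: [-5.8, 1.3, 19.1]
grip_width: 0.004
grasp_force: 9.7
```

send_rows --plan "0 0 0 0; 0 0 0 0; 0 0 0 0; 0 0 0 0; 0 0 0 0; 0 0 0 0; 0 0 0 0; 0 0 -0.006 0; 0 0 -0.02 0; 0 0 -0.04 0; 0 0 -0.07 0; 0 0 -0.1 0; 0 0 -0.14 0; 0 -0.03 -0.17 0; 0 -0.06 -0.2 0; 0 -0.1 -0.2 0; 0 -0.14 -0.2 0; 0 -0.14 -0.2 0; 0 -0.14 -0.2 0"

```text
t: 17.62
position: [406.6, -46.6, 255.5]
ee_rot: [2.228, 2.214, 0.0]
contact_force: [1.4, -1.0, 0.4]
grip_width: -0.002
grasp_force: 0.0
```

Run:
```python
from h import *
snap('scene','s4.png'); t=snap('top','t4.png')['pixels']
s=cv2.imread('pics/s4.png')
cv2.imwrite('pics/m4.png',np.hstack([cv2.resize(s[150:310,230:390],(400,400)),cv2.resize(t[180:320,270:410],(400,400))]))
```

```text
(no output)
```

View pics/m4.png

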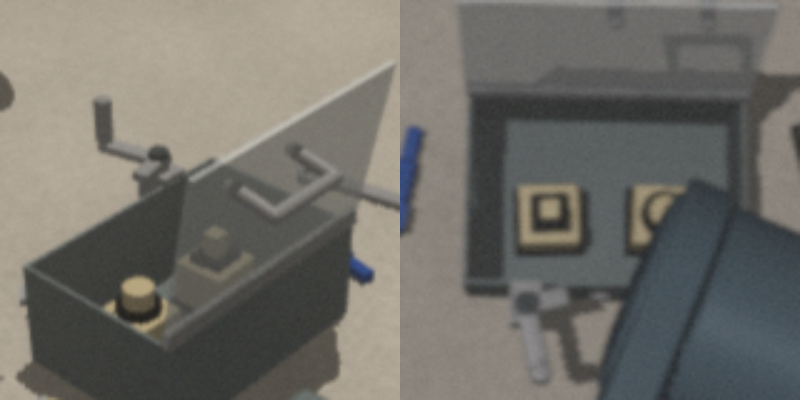

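The picture shows the cover leaning back past upright and the catch swung clear, with its knob towards the robot. The round plunger is up again and nothing touches the arm.

```bash
python3 -c "
from workcell import sign_off
print(sign_off())"
```

```text
the job is handed in; nothing more can be done
None
```

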